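# Weigh ring weights against knob weights on a two-pan balance

### The arm

A 6-joint arm with a two-finger parallel gripper is mounted at the origin on the work surface. World frame = base frame: x ahead of the robot, y to its left, z up, the work surface at z = 0. Lengths are in m, angles in rad, forces in N, time in s.
With the tool pointing down it reaches from about 0.3 to 0.75 m from the base axis. Payload 8.5 kg.
Tool frame: the origin (TCP) lies on the centre line of the jaws, within the pads' length; the fingertips stand ctrl.tip_extent ahead of it and the grasp point (between the pads) lies 11 mm behind it (ctrl.tip_extent is the distance from the TCP to the fingertips, in m); z points along the fingers, y is the line along which they close (so a half turn about z gives the same grasp; the last joint's range is limited). The gripper opens to 88 mm and grips with 3 to 60 N. Pads are 18 mm wide; open, the fingers measure 123 mm over their backs; the gripper's body (75 mm by 187 mm) begins 45 mm behind the grasp point.
Start: joints at [1.003, 0.381, 1.297, -0, 1.464, -0.215], TCP at [0.19, 0.516, 0.209] pointing down, gripper open.
Joint ranges: [-3.11, 3.11], [-0.89, 2.33], [0.22, 2.48], [-1.42, 4.56], [0.17, 2.85], [-2.88, 2.88]. Speed limits (rad/s): [2.39, 2.39, 3.14, 3.14, 3.14, 3.14].

### API

Orientations are given as a unit quaternion [w, x, y, z].
In Python, from workcell import ctrl gives the robot as it stands. The module is installed in compiled form; this text tells all that it offers. Calls block until the motion is done:
- ctrl.reach(position, orientation): joint-space move of the TCP to a pose.
- ctrl.move_straight(position, rotation=None, rate=0.15): straight line of the TCP; rotation=None keeps the orientation; rate is the mean speed in m/s.
- ctrl.goto_joints(angles): joint-space move.
- ctrl.open() and ctrl.close_gripper(f_grip=None): open the fingers fully, or close them until they stop; f_grip is the grip in N (None keeps the last).
- ctrl.pause(seconds).
- ctrl.inverse_kinematics(position, orientation): joint angles nearest the present ones, or None.
- ctrl.observe(): the state.
- ctrl.camera(name): name is "scene" or "side" or "wrist"; returns (picture, depth): 400x640x3 uint8, red, green, blue; 400x640 float32, m along the optical axis (not along the pixel's ray), 0 where there is no reading.
- ctrl.camera_info(name): a dict with "K" (3x3 intrinsics, pixels), "distortion" ([k1, k2, p1, p2, k3] as OpenCV has them; the pictures are not rectified), "origin" and "attitude" of the camera in the world. Camera axes: x right, y down, z forward; pixel columns grow to the right and rows downward; lengths in m; the calibration is good to about 2 mm. A picture is of the moment at which its call begins: read the wrist's pose just before it. camera_info takes no time and is no camera call; for the wrist camera it gives the pose at the moment of the call.
A pose or a line that the arm cannot do raises ctrl.IKError and nothing moves.
- ctrl.job_done(): hands the job in; it is judged then, once.
The state is a dict: "t": time; "joint_pos": joint angles; "joint_vel": joint speeds; "joint_efforts": joint torques, N m; "ee_pos": TCP position; "eef_rot": TCP orientation; "ft_force": force on the tool from outside, world axes, zero at the start; "wrist_torque": the same for the moment, N m; "grip_width": finger opening in m; "grip_force": force on a finger pad.
Only numpy, scipy, OpenCV 4.12 (cv2) and the standard library are available. Lean on these libraries where they do the work, as an engineer would, in place of code of your own. Each camera call takes 0.05 s, during which the arm holds its last target. There are 200 camera calls.

### The job

Check the ring weights of the pressure tester: take every ring weight out of the grey case (a ring pressed down over the cut-away far side of its pocket tips up and stays up) and stack them flat on one pan of the balance, and put as many of the big knob weights on the other pan, so that in the end the beam is level. Load the two pans by turns and gently, so that the beam never swings over onto its stop, as it does when one side is two weights ahead. Leave the two small knob weights, the pressure gauge and the wrench where they are.

Things in the scene. Friction and masses are not known exactly. Their poses are not given: they have to be found in the camera images.
- case: Grey case of slick plastic fixed to the bench, 118 (its x) by 342 (its y) by 44.5 mm high, three round pockets along its y. Origin under its centre; x points away from the robot. Rings lie flush with its top. A ring pressed down 36 mm from its centre on the +x side (finger going 10 to 16 mm down; a few N) tips, slides down to the wall and stays there, tilted 30 degrees, -x edge about 6 mm clear of the top.
- pocket1 (a point): Centre of pocket 1's level floor, 30 mm above the bench, axes as the case's; at -112 mm along the case's y. Holds ring 1 or is empty. 101 mm across, 14.5 mm deep. From 4.5 mm on the +x side of its centre its floor is cut away, sloping down at 30 degrees to a flat wall 50.5 mm from the centre. A boss 34 mm across, 8 mm high, stands in its middle, loose in the ring's hole.
- pocket2 (a point): Centre of pocket 2's level floor, 30 mm above the bench, axes as the case's; at 0 mm along the case's y. Holds ring 2 or is empty. 101 mm across, 14.5 mm deep. From 4.5 mm on the +x side of its centre its floor is cut away, sloping down at 30 degrees to a flat wall 50.5 mm from the centre. A boss 34 mm across, 8 mm high, stands in its middle, loose in the ring's hole.
- pocket3 (a point): Centre of pocket 3's level floor, 30 mm above the bench, axes as the case's; at 112 mm along the case's y. Holds ring 3 or is empty. 101 mm across, 14.5 mm deep. From 4.5 mm on the +x side of its centre its floor is cut away, sloping down at 30 degrees to a flat wall 50.5 mm from the centre. A boss 34 mm across, 8 mm high, stands in its middle, loose in the ring's hole.
- ring1_mid (a point): Ring weight 1, steel, 0.5 kg: outer diameter 90 mm, hole 50 mm, 14.5 mm thick (so 20 mm of metal between hole and rim). The point is its centre, half-way up; z is its axis. It starts lying level in pocket 1; may be absent.
- ring2_mid (a point): Ring weight 2, steel, 0.5 kg: outer diameter 90 mm, hole 50 mm, 14.5 mm thick (so 20 mm of metal between hole and rim). The point is its centre, half-way up; z is its axis. It starts lying level in pocket 2; may be absent.
- ring3_mid (a point): Ring weight 3, steel, 0.5 kg: outer diameter 90 mm, hole 50 mm, 14.5 mm thick (so 20 mm of metal between hole and rim). The point is its centre, half-way up; z is its axis. It starts lying level in pocket 3; may be absent.
- big1_mid (a point): Big knob weight 1, steel, 0.5 kg: body 44 mm across and 34 mm high, above it a neck 16 mm across, then a knob 26 mm across from 51 to 64 mm above its foot; 66 mm high in all. The point is on its axis, half-way up (33 mm above its foot); z is its axis. Stands on the bench.
- big2_mid (a point): Big knob weight 2, steel, 0.5 kg: body 44 mm across and 34 mm high, above it a neck 16 mm across, then a knob 26 mm across from 51 to 64 mm above its foot; 66 mm high in all. The point is on its axis, half-way up (33 mm above its foot); z is its axis. Stands on the bench.
- big3_mid (a point): Big knob weight 3, steel, 0.5 kg: body 44 mm across and 34 mm high, above it a neck 16 mm across, then a knob 26 mm across from 51 to 64 mm above its foot; 66 mm high in all. The point is on its axis, half-way up (33 mm above its foot); z is its axis. Stands on the bench.
- small1_mid (a point): Small knob weight 1, steel, 0.2 kg: the same shape, 32 mm across and 48 mm high, point half-way up. Not to be used or moved.
- small2_mid (a point): Small knob weight 2, steel, 0.2 kg: the same shape, 32 mm across and 48 mm high, point half-way up. Not to be used or moved.
- balance: Two-pan balance, grey housing 125 by 335 mm, fixed to the bench, its beam along its y. Origin under its centre; its x points away from the robot. The beam's pivot is 78 mm up, and the pans' centres are 120 mm to either side of it.
- beam (a joint): Tilt of the balance beam in rad: 0 is level, positive when pan a (the +y one) is up. It is sprung and damped: 0.5 kg more on one pan than on the other tilts it by about 0.047 (that pan sinks 6 mm); 1 kg more, or some 9 N of push, puts it on its stop at 0.09.
- pan_a_in (a point): Centre of the floor of pan a, at the balance's +y side (the robot's left): a steel dish of 73 mm inner radius, its rim 16 mm above its floor, 79 mm outer radius at the rim. The floor is 113 mm above the bench when the beam is level. A linkage keeps the pans horizontal, and it does not matter where on a pan a weight stands.
- pan_b_in (a point): Centre of the floor of pan b, the same dish at the balance's -y side.
- gauge: Pressure gauge lying on its back, black, 100 mm across and 34 mm high, brass stem to its x. Origin under the dial's centre. Not to be moved.
- wrench: Steel wrench 200 mm long lying flat along its x. Not to be moved.

How it is judged:
By the outcome, as a careful person would: the job done as asked, in the order asked, and still so for the second after the job is handed in, with the robot touching nothing.
Of ring1, ring2, ring3 only 2 to 3 are there at a start; the rules pass over those that are not, and their reading is None.
At some moment in a run one of big1, big2, big3 may be knocked a few centimetres aside while the robot is not near it.
It also fails if it takes over 210 s, if anything falls off the work surface, if the arm or the gripper's body presses on something with over 40 N, if the wrist force passes 120 N, or if a joint passes its speed limit or range.

## Working session

There is one attempt and no reset: what is moved stays moved. The work goes in short steps, each a Python script; the robot and the scene stay as the last script left them, time stands still between calls to the robot, and variables do not carry over. Pictures are saved under pics/ and viewed, at most 16 in all, crops included, and the job is handed in when it is done.

```bash
mkdir -p pics; ls; python3 - <<'E'
from workcell import ctrl
import cv2,numpy as np
print(ctrl.tip_extent, ctrl.observe())
for n in ["scene","side"]:
    i=ctrl.camera_info(n);print(n,i)
    p,d=ctrl.camera(n);np.savez(f"pics/{n}0.npz",p=p,d=d);cv2.imwrite(f"pics/{n}0.png",p[:,:,::-1]);print((d>0).mean())
E
```

```text
pics
0.008 {'t': 0.0, 'joint_pos': array([ 1.00266845e+00,  3.81161395e-01,  1.29825367e+00,  2.43642462e-05,
        1.46363308e+00, -2.15311488e-01]), 'joint_vel': array([ 0.00025151,  0.00164343, -0.00211206, -0.00170762, -0.00034858,
        0.00082946]), 'joint_efforts': array([-2.38952234e-03, -4.37934387e+01, -2.24554628e+01,  7.11666117e-02,
        3.53701087e-02, -1.07821711e-04]), 'ee_pos': array([0.18986668, 0.51583437, 0.20865879]), 'eef_rot': array([-2.89032110e-04,  1.75495898e-01,  9.84479893e-01, -6.67999449e-04]), 'ft_force': array([-0.50477621, -0.64340124,  0.25977181]), 'wrist_torque': array([-0.01483182,  0.03036151,  0.01761496]), 'grip_force': 0.0, 'grip_width': 0.08852124800223386}
scene {'K': array([[483.87264793,   0.        , 312.15065683],
       [  0.        , 483.87264793, 201.84448423],
       [  0.        ,   0.        ,   1.        ]]), 'distortion': array([0.03978482, 0.        , 0.        , 0.        , 0.        ]), 'origin': array([1.13073475, 0.85419557, 0.80459121]), 'attitude': array([-0.13433078,  0.27513778,  0.83808683, -0.45151402])}
0.9961796875
side {'K': array([[408.75416227,   0.        , 316.02011007],
       [  0.        , 408.75416227, 196.43062027],
       [  0.        ,   0.        ,   1.        ]]), 'distortion': array([-0.00940662,  0.        ,  0.        ,  0.        ,  0.        ]), 'origin': array([0.49693069, 0.78835211, 0.75140484]), 'attitude': array([ 0.01087958, -0.02207748,  0.90109347, -0.43292583])}
0.99598828125
```

View pics/scene0.png

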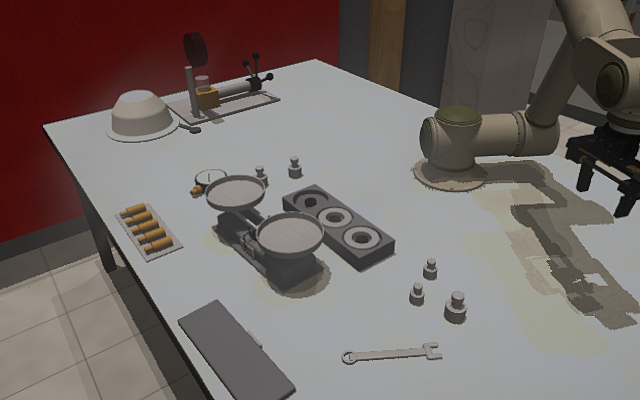

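View pics/side0.png

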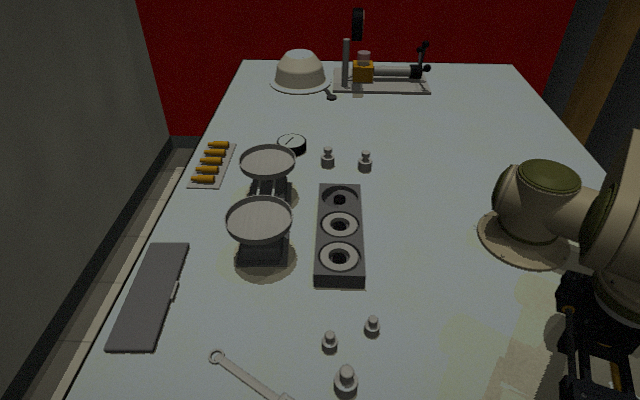

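The side view shows the case at around (340,235), with rings at (339,224) and (340,257). The far pocket, pocket 1 at (340,197), is empty. The pans are at (267,160) = b and (259,218) = a. Knob weights stand at (327,157), (365,160), (346,380), with smaller ones at (330,342) and (372,325). Next I'll measure them.

```bash
cat > h.py <<'E'
from workcell import ctrl
import numpy as np, cv2
from scipy.spatial.transform import Rotation as R
def rot(q): return R.from_quat(np.r_[q[1:],q[0]]).as_matrix()
def rays(info,px):
    px=np.asarray(px,float).reshape(-1,1,2)
    u=cv2.undistortPoints(px,info["K"],info["distortion"])[:,0]
    return np.c_[u,np.ones(len(u))]@rot(info["attitude"]).T
def plane(info,px,z):
    r=rays(info,px);o=np.array(info["origin"]);return o+r*((z-o[2])/r[:,2])[:,None]
def cloud(info,d):
    v,u=np.mgrid[0:400,0:640]
    P=rays(info,np.c_[u.ravel(),v.ravel()])*d.reshape(-1,1)+info["origin"]
    return P.reshape(400,640,3)
def down(yaw):  # tool y axis (closing line) at angle yaw from world x... tool down
    # tool z=-z, tool y=(cos,sin)
    y=np.array([np.cos(yaw),np.sin(yaw),0]);z=np.array([0,0,-1.]);x=np.cross(y,z)
    q=R.from_matrix(np.c_[x,y,z]).as_quat();return np.r_[q[3],q[:3]]
E
python3 - <<'E'
from h import *
np.set_printoptions(precision=4,suppress=True)
for n,pts in dict(side=dict(case_c=(340,230),ring3=(340,250),wtA=(327,150),wtB=(365,153),wtC=(346,370),wD=(330,335),wE=(372,319),pana=(259,218),panb=(267,160),gauge=(291,140)),
 scene=dict(wtA=(260,169),wtB=(294,159),wtC=(458,296),wD=(418,287),wE=(431,262),pana=(290,233),panb=(235,191))).items():
    d=np.load(f"pics/{n}0.npz")["d"];C=cloud(ctrl.camera_info(n),d)
    for k,(u,v) in pts.items():
        print(n,k,C[v,u], "zmax",C[v-8:v+9,u-8:u+9,2].max())
    if n=="side":
        # case: height 44.5 slab
        m=(abs(C[...,2]-.0445)<.006); m[:170]=0; m[300:]=0; m[:,:300]=0;m[:,380:]=0
        (c,s,a)=cv2.minAreaRect(C[m][:,:2].astype(np.float32)); print("case",c,s,a)
        for u0,v0,nm in((259,218,"a"),(267,160,"b")):
            m=(abs(C[...,2]-.128)<.012); w=np.zeros_like(m); w[v0-25:v0+30,u0-40:u0+40]=1; Q=C[m&w]
            print("pan",nm,cv2.minEnclosingCircle(Q[:,:2].astype(np.float32)),np.percentile(Q[:,2],[5,50,95]))
i=ctrl.camera_info("wrist");o=ctrl.observe()
T=rot(o["eef_rot"]);print("wrist cam in tool",T.T@(i["origin"]-o["ee_pos"]),"\n",T.T@rot(i["attitude"]),i["K"][0,0],i["distortion"])
E
```

```text
side case_c [0.4736 0.0247 0.0319] zmax 0.0483359628141693
side ring3 [0.4735 0.1015 0.0386] zmax 0.7514048420443851
side wtA [ 0.5166 -0.3033  0.0643] zmax 0.7514048420443851
side wtB [ 0.3983 -0.292   0.0641] zmax 0.7514048420443851
side wtC [0.4629 0.418  0.067 ] zmax 0.7514048420443851
side wD [0.4923 0.3368 0.046 ] zmax 0.7514048420443851
side wE [0.4088 0.2964 0.0458] zmax 0.7514048420443851
side pana [0.6661 0.0789 0.1128] zmax 0.11563004058894677
side panb [ 0.6821 -0.1643  0.1137] zmax 0.7514048420443851
side gauge [ 0.6411 -0.407   0.0351] zmax 0.12894465544629852
case (0.47490358352661133, 0.013206258416175842) (0.11821433156728745, 0.3478529751300812) 0.0036829826422035694
pan a ((0.6627205014228821, 0.0862458273768425), 0.08117905259132385) [0.1167 0.1241 0.1294]
pan b ((0.6786786913871765, -0.15078750252723694), 0.08107268065214157) [0.1167 0.1237 0.1292]
scene wtA [ 0.5213 -0.3009  0.0639] zmax 0.8045912087521984
scene wtB [ 0.4048 -0.2867  0.0656] zmax 0.8045912087521984
scene wtC [0.4682 0.4242 0.0683] zmax 0.0683325905344192
scene wD [0.4972 0.3414 0.047 ] zmax 0.05052629353470817
scene wE [0.4114 0.3001 0.046 ] zmax 0.04948104615899285
scene pana [0.6591 0.0793 0.1123] zmax 0.8045912087521984
scene panb [ 0.6759 -0.1613  0.1145] zmax 0.8045912087521984
wrist cam in tool [ 0.0715  0.0006 -0.1756] 
 [[ 0.0002 -0.9616 -0.2744]
 [ 1.      0.      0.0007]
 [-0.0006 -0.2744  0.9616]] 295.24837666202114 [0.0118 0.     0.     0.     0.    ]
```

```bash
python3 - <<'E'
from h import *
np.set_printoptions(precision=4,suppress=True)
ctrl.reach([.475,.02,.30],down(0))
print(ctrl.observe()["joint_pos"],ctrl.observe()["t"])
i=ctrl.camera_info("wrist");p,d=ctrl.camera("wrist")
np.savez("pics/w1.npz",p=p,d=d,**i);cv2.imwrite("pics/w1.png",p[:,:,::-1])
C=cloud(i,d)
m=abs(C[...,2]-.0445)<.004
for x0,y0,r in((.475,.013,.25),):
    m&=(abs(C[...,0]-x0)<.09)&(abs(C[...,1]-y0)<.2)
    Q=C[m];print("case",cv2.minAreaRect(Q[:,:2].astype(np.float32)),Q[:,2].mean())
mm=(C[...,2]>.109)&(C[...,2]<.135)
n,l,s,c=cv2.connectedComponentsWithStats(mm.astype(np.uint8))
for k in range(1,n):
    if s[k,4]>800: print("pan",cv2.minEnclosingCircle(C[l==k][:,:2].astype(np.float32)),s[k,:4],c[k],np.median(C[l==k][:,2]))
g=cv2.cvtColor(p,cv2.COLOR_RGB2GRAY)
for nm,y in((3,.125),(2,.013),(1,-.099)):
    w=m&(abs(C[...,1]-y)<.055)&(abs(C[...,0]-.475)<.055)
    print("pocket",nm,np.percentile(g[w],[10,50,90]))
    b=(w&(g>110)).astype(np.uint8)
    if b.sum()>300: Q=C[b>0];print("  ring",cv2.minEnclosingCircle(Q[:,:2].astype(np.float32)))
E
```

```text
[-0.2064  0.1938  1.3055  0.0001  1.6425 -0.2077] 2.1833
case ((0.47661978006362915, 0.014742240309715271), (0.11820881068706512, 0.3425205647945404), 0.17337799072265625) 0.04456215187357114
pan ((0.6654466390609741, 0.0897437110543251), 0.07931619137525558) [416  42 146 145] [488.9476 113.7661] 0.11332627994695083
pan ((0.6794445514678955, -0.10829603672027588), 0.04564855247735977) [446 245  54  44] [477.4437 261.1577] 0.11308362719341056
pocket 3 [ 77. 118. 190.]
  ring ((0.4749737083911896, 0.135762557387352), 0.06963638216257095)
pocket 2 [ 71. 119. 185.]
  ring ((0.47462528944015503, 0.0025416631251573563), 0.06980781257152557)
pocket 1 [108. 130. 141.]
  ring ((0.47466081380844116, -0.09910205006599426), 0.07712338119745255)
```

View pics/w1.png

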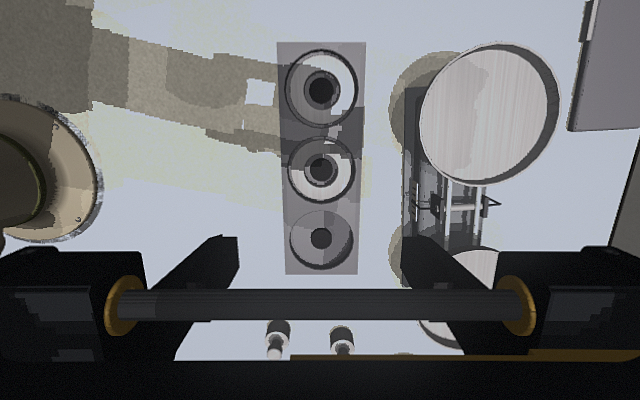

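The case lies square at (.476,.014). The rings are in pockets 3 (322,88) and 2 (320,168), and pocket 1 (321,238) is empty. I'll tip both rings now.

```bash
python3 - <<'E'
from h import *
np.set_printoptions(precision=4,suppress=True)
ctrl.close_gripper(10)
q=down(np.pi/2)
for y in (.1265,.0145):
    x=.4766+.036
    ctrl.reach([x,y,.10],q)
    ctrl.move_straight([x,y,.060],rate=.15)
    for z in (.050,.045,.041,.0385):
        ctrl.move_straight([x,y,z],rate=.04); o=ctrl.observe(); print(o["ee_pos"],o["ft_force"])
    ctrl.move_straight([x,y,.10],rate=.15)
ctrl.open()
ctrl.reach([.475,.02,.30],down(0))
i=ctrl.camera_info("wrist");p,d=ctrl.camera("wrist")
np.savez("pics/w2.npz",p=p,d=d,**i)
C=cloud(i,d)
cv2.imwrite("pics/w2.png",cv2.resize(p[30:290,240:400,::-1],None,fx=2.3,fy=2.3))
for y in (.1265,.0145):
    w=(abs(C[...,1]-y)<.05)&(abs(C[...,0]-.4766)<.06)
    Q=C[w&(C[...,2]>.049)]
    print(y,len(Q),Q.min(0) if len(Q) else "",Q.max(0) if len(Q) else "")
print(ctrl.observe()["t"])
E
```

```text
[0.5126 0.1265 0.0501] [ 0.3998 -0.7659 -0.2653]
[0.5125 0.1265 0.0448] [ 0.426  -0.1143 -0.6064]
[0.5124 0.1265 0.0408] [0.1742 0.3477 0.1247]
[0.5125 0.1265 0.0384] [-0.107  -0.34   -0.2022]
[0.5126 0.0145 0.0501] [-0.3319 -0.3585  0.166 ]
[0.5125 0.0145 0.0448] [0.3029 0.1586 0.2839]
[0.5125 0.0145 0.0408] [-0.9099  0.076  -0.2589]
[0.5125 0.0145 0.0384] [-0.0018 -0.3293 -1.1297]
0.1265 1028 [0.4745 0.0916 0.4751] [0.4745 0.0916 0.4751]
0.0145 62624 [0.4166 0.0085 0.3282] [0.5366 0.0559 0.4361]
12.35
```

View pics/w2.png

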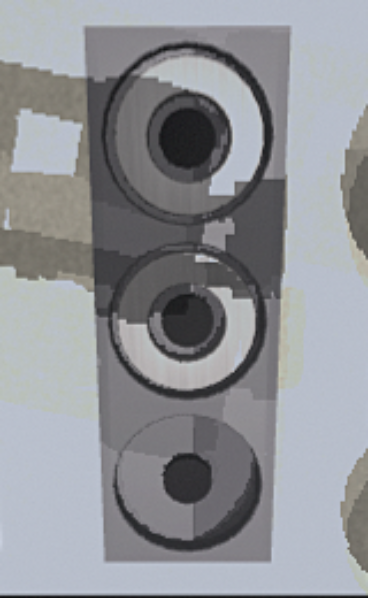

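The rings still lie flat. The press was probably too shallow or too short for them to slide, so I'll press deeper, pause, and check while pressed.

```bash
python3 - <<'E'
from h import *
np.set_printoptions(precision=4,suppress=True)
ctrl.close_gripper(10)
print("w",ctrl.observe()["grip_width"])
q=down(np.pi/2); x=.4766+.036; y=.1265
ctrl.reach([x,y,.08],q)
def edge(tag):
    i=ctrl.camera_info("side");p,d=ctrl.camera("side");C=cloud(i,d)
    Q=C[(abs(C[...,1]-y)<.02)&(C[...,0]>.42)&(C[...,0]<.46)];print(tag,"zmax -x side",np.percentile(Q[:,2],[50,90,97]))
    return p
edge("before")
ctrl.move_straight([x,y,.0385],rate=.05);ctrl.pause(.5);p=edge("14mm");print(ctrl.observe()["ft_force"])
ctrl.move_straight([x,y,.0365],rate=.03);ctrl.pause(1);p=edge("16mm");print(ctrl.observe()["ft_force"])
cv2.imwrite("pics/s1.png",cv2.resize(p[150:310,270:430,::-1],None,fx=3.5,fy=3.5,interpolation=cv2.INTER_CUBIC))
ctrl.move_straight([x,y,.08],rate=.05);edge("after")
E
```

```text
w 0.0005619628512950036
before zmax -x side [0.4389 0.4541 0.4597]
14mm zmax -x side [0.4092 0.4381 0.445 ]
[-0.013   0.2352 -0.5592]
16mm zmax -x side [0.4079 0.4373 0.444 ]
[-0.1186  0.393   0.5562]
after zmax -x side [0.4375 0.4534 0.4587]
```

View pics/s1.png

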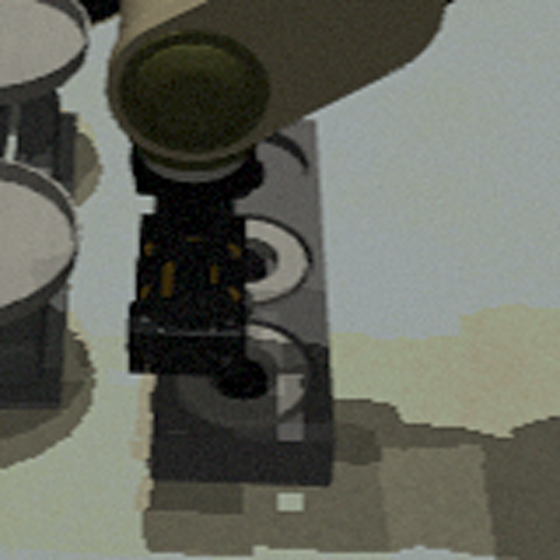

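```bash
python3 - <<'E'
from h import *
np.set_printoptions(precision=4,suppress=True)
i=ctrl.camera_info("side")
def proj(P):
    Rm=rot(i["attitude"]).T; return cv2.projectPoints(np.array(P,float).reshape(-1,3),cv2.Rodrigues(Rm)[0],-Rm@i["origin"],i["K"],i["distortion"])[0][:,0]
print((proj([[.5126,.1265,.0285],[.5126,.1265,.1],[.4766,.1265,.0445],[.4766,.0145,.0445]])-[270,150])*3.5)
x,y=.5126,.1265
ctrl.move_straight([x,y,.0365],rate=.05)
p,d=ctrl.camera("scene");cv2.imwrite("pics/s2.png",cv2.resize(p[120:290,230:450,::-1],None,fx=3.5,fy=3.5,interpolation=cv2.INTER_CUBIC))
o=ctrl.observe();print(o["ee_pos"],o["eef_rot"],o["t"])
E
```

```text
[[186.5817 385.1992]
 [187.7647 309.5598]
 [240.6114 370.8163]
 [241.5208 257.6703]]
[0.5128 0.1265 0.0368] [ 0.0004 -0.      1.     -0.    ] 19.8833
```

View pics/s2.png

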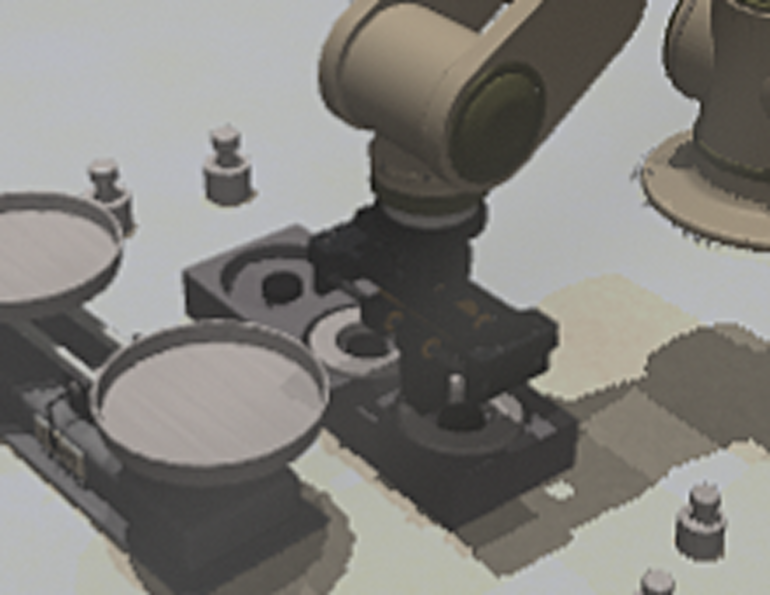

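```bash
python3 - <<'E'
from h import *
np.set_printoptions(precision=4,suppress=True)
i=ctrl.camera_info("scene");p,d=ctrl.camera("scene");C=cloud(i,d)
Rm=rot(i["attitude"]).T
pr=lambda P: cv2.projectPoints(np.array(P,float).reshape(-1,3),cv2.Rodrigues(Rm)[0],-Rm@i["origin"],i["K"],i["distortion"])[0][:,0]
print((pr([[.5128,.1265,.0287],[.5128,.1265,.0445],[.4766,.1265,.0445],[.5128,.1265,.1]])-[230,120])*3.5)
for v,u in((385,425),(400,425),(405,430),(430,410),(440,440),(455,490),(405,505),(415,465)):
    a,b=int(v/3.5+120),int(u/3.5+230);print((u,v),C[a,b],p[a,b])
E
```

```text
[[421.1358 444.2652]
 [421.5805 427.0531]
 [460.2631 408.1481]
 [423.2038 364.5891]]
(425, 385) [0.5206 0.1365 0.0918] [57 56 56]
(425, 400) [0.5216 0.1382 0.0811] [54 53 52]
(430, 405) [0.5228 0.1434 0.0817] [55 54 53]
(410, 430) [0.5189 0.1203 0.0436] [78 75 73]
(440, 440) [0.5109 0.1419 0.0439] [74 73 71]
(490, 455) [0.4956 0.1804 0.0456] [53 51 51]
(505, 405) [0.4474 0.1411 0.045 ] [129 124 121]
(465, 415) [0.4737 0.1254 0.038 ] [48 47 45]
```

```bash
python3 - <<'E'
from h import *
np.set_printoptions(precision=4,suppress=True)
x,y=.5126,.1265
ctrl.move_straight([x,y,.25],rate=.25)
ims=[]
for k in range(2):
    o=ctrl.observe();i=ctrl.camera_info("scene");p,d=ctrl.camera("scene");C=cloud(i,d)-o["ee_pos"]
    Q=C[(abs(C[...,0])<.06)&(abs(C[...,1])<.12)&(C[...,2]<.09)&(C[...,2]>-.04)]
    for lo in np.arange(-.04,.09,.01):
        q=Q[(Q[:,2]>=lo)&(Q[:,2]<lo+.01)]
        if len(q)>3: print("%.2f"%lo,len(q),q.min(0)[:2],q.max(0)[:2])
    Rm=rot(i["attitude"]).T
    u,v=cv2.projectPoints(o["ee_pos"].reshape(1,3),cv2.Rodrigues(Rm)[0],-Rm@i["origin"],i["K"],i["distortion"])[0][0,0].astype(int)
    c=np.zeros((140,200,3),np.uint8);s=p[v-80:v+60,u-100:u+100,::-1].copy();cv2.circle(s,(100,80),2,(0,0,255),1);ims.append(cv2.resize(s,None,fx=2,fy=2));print(u,v)
    if k==0: ctrl.open();print("open",ctrl.observe()["grip_width"])
cv2.imwrite("pics/g.png",np.hstack(ims))
E
```

```text
0.03 50 [-0.0116 -0.0149] [0.0119 0.0162]
0.04 59 [-0.0111 -0.0144] [0.0119 0.0175]
0.05 66 [-0.0116 -0.0129] [0.0115 0.0174]
0.06 65 [-0.0119 -0.0143] [0.011 0.02 ]
0.07 70 [-0.0098 -0.0177] [0.012  0.0203]
0.08 11 [0.0031 0.0089] [0.0115 0.019 ]
352 171
open 0.08811816486934321
0.02 5 [-0.0037 -0.0512] [0.0092 0.0525]
0.03 71 [-0.0113 -0.0576] [0.0113 0.0597]
0.04 82 [-0.0107 -0.0589] [0.0114 0.0617]
0.05 87 [-0.0114 -0.0559] [0.0109 0.0618]
0.06 85 [-0.0106 -0.058 ] [0.0118 0.0634]
0.07 94 [-0.0086 -0.0616] [0.012  0.0637]
0.08 24 [-0.0099 -0.0611] [ 0.0112 -0.0494]
352 170
```

View pics/g.png

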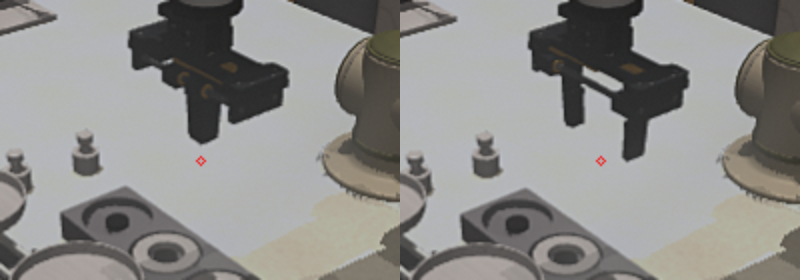

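Measured in the picture, the fingertips sit about 29 mm above the reported TCP, not 8 mm below it. That explains the missed presses. I'll calibrate by touching the bench.

```bash
python3 - <<'E'
from h import *
np.set_printoptions(precision=4,suppress=True)
ctrl.close_gripper(10)
q=down(np.pi/2);x,y=.35,.12
ctrl.reach([x,y,.03],q)
ctrl.move_straight([x,y,-.015],rate=.08)
f0=ctrl.observe()["ft_force"][2];z=-.015
while z>-.045:
    z-=.0015;ctrl.move_straight([x,y,z],rate=.03);o=ctrl.observe()
    if o["ft_force"][2]-f0>5:break
print(f0,o["ee_pos"],o["ft_force"],o["t"])
ctrl.move_straight([x,y,.08],rate=.2)
E
```

```text
-0.07892904889189947 [ 0.3501  0.12   -0.0292] [-2.0734  0.0007 22.8138] 27.9333
```

```bash
cat >> h.py <<'E'
TIP=.0287   # fingertips lie this far BEHIND the reported TCP (measured)
def tool(yaw=0,tau=0):
    """closing line along +x (yaw 0); tau leans the body towards +x"""
    M=np.c_[[0,1.,0],[1.,0,0],[0,0,-1.]]
    Rm=(R.from_euler("z",yaw)*R.from_euler("y",tau)).as_matrix()@M
    q=R.from_matrix(Rm).as_quat();return np.r_[q[3],q[:3]],Rm[:,2]
def tcp(tip,yaw=0,tau=0):
    q,z=tool(yaw,tau);return np.array(tip)+TIP*z,q
E
python3 - <<'E'
from h import *
np.set_printoptions(precision=4,suppress=True)
q=down(np.pi/2);x=.4766+.036
def edge(y):
    i=ctrl.camera_info("wrist");p,d=ctrl.camera("wrist");C=cloud(i,d)
for y in (.1265,.0145):
    ctrl.reach([x,y,.055],q)
    ctrl.move_straight([x,y,.0295-TIP],rate=.05); ctrl.pause(.4);print(ctrl.observe()["ft_force"])
    ctrl.move_straight([x,y,.055],rate=.1)
ctrl.open()
ctrl.reach([.475,.02,.26],down(0))
i=ctrl.camera_info("wrist");p,d=ctrl.camera("wrist")
np.savez("pics/w3.npz",p=p,d=d,**i);C=cloud(i,d)
cv2.imwrite("pics/w3.png",cv2.resize(p[0:300,220:420,::-1],None,fx=2,fy=2))
for y in (.1265,.0145):
    w=(abs(C[...,1]-y)<.055)&(abs(C[...,0]-.4766)<.06)&(C[...,2]<.1)
    Q=C[w&(C[...,2]>.049)];print(y,len(Q),Q.min(0),Q.max(0),Q.mean(0)) if len(Q) else print(y,0)
print(ctrl.observe()["t"])
E
```

```text
[-0.4103 -0.5493  0.8239]
[-0.1211  0.5244  0.0874]
0.1265 1338 [0.4441 0.0857 0.049 ] [0.4785 0.1687 0.0654] [0.4614 0.1271 0.0567]
0.0145 1018 [ 0.4445 -0.0265  0.049 ] [0.479  0.056  0.0651] [0.4616 0.0176 0.0566]
37.2833
```

View pics/w3.png

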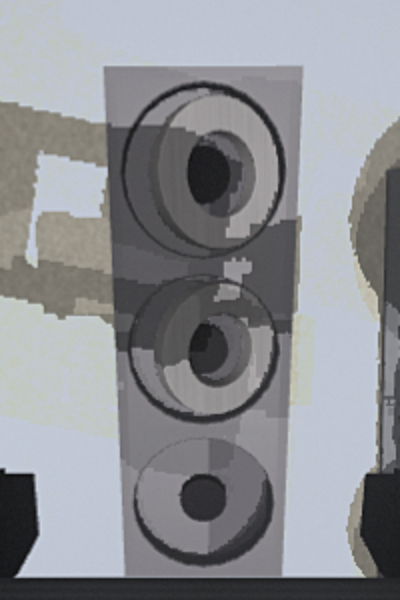

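Both rings are tipped: the raised edge is at z .065 and they are centred at y .127 and .015. I'll grip ring 2 across its band, with one finger in the hole and one outside the -x rim. First vertical and light, then lean the tool and grip firmly.

```bash
cat >> h.py <<'E'
PX=.4766
def mv(tip,yaw=0,tau=0,rate=.1,joint=False):
    p,q=tcp(tip,yaw,tau)
    (ctrl.reach(p,q) if joint else ctrl.move_straight(p,q,rate))
def grab(y,deg,deep=.0045):
    t=np.radians(deg)
    mv([PX-.0224,y,.10],joint=True)
    mv([PX-.0224,y,.048])
    ctrl.close_gripper(3);o=ctrl.observe();print("light",o["grip_width"],o["ft_force"])
    c=np.array([PX-.0224,y,.0539]);tip=c-deep*np.array([np.sin(t),0,np.cos(t)])
    mv(tip,0,t,.04);ctrl.pause(.2);o=ctrl.observe();print("lean",o["grip_width"],o["ft_force"],o["grip_force"])
    ctrl.close_gripper(45);o=ctrl.observe();print("firm",o["grip_width"],o["ft_force"],o["grip_force"])
    mv(tip+[-.003,0,.003],0,t,.03);mv(tip+[-.004,0,.012],0,t,.05);mv(tip+[-.01,0,.10],0,t,.12)
    o=ctrl.observe();print("lifted",o["grip_width"],o["ft_force"],o["t"])
E
python3 - <<'E'
from h import *
np.set_printoptions(precision=4,suppress=True)
grab(.0148,22)
p,d=ctrl.camera("side");C=cloud(ctrl.camera_info("side"),d)
cv2.imwrite("pics/s3.png",cv2.resize(p[120:300,240:440,::-1],None,fx=2.5,fy=2.5))
np.savez("pics/s3.npz",p=p,d=d)
E
```

```text
light 0.023743644199245812 [ 2.7778  1.0896 -1.8283]
lean 0.02018662121805272 [ 1.6605  1.132  -2.3328] 2.7731092375324806
firm 0.018549054487420714 [ 0.7568  0.6093 -1.4781] 44.62944039842114
lifted 0.018612221956680722 [-0.5254  0.6368 -4.4815] 42.2167
```

View pics/s3.png

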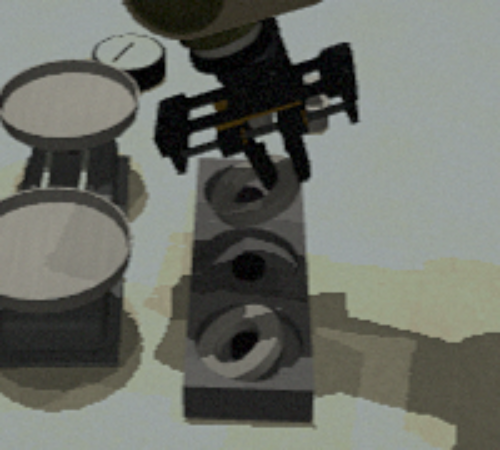

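Ring 2 is held: grip width is 18.6 mm, load is 4.5 N, and the middle pocket at (250,265) is empty. Next I'll set it down on pan a.

```bash
cat >> h.py <<'E'
PA=np.array([.6654,.0897]);PB=PA+[.0163,-.2394]
def lay(z0,n,x=None,y=None):
    """lower ring/weight from tip height z0 until its weight is off the tool"""
    x=x if x is not None else PA[0]-.010; y=y if y is not None else PA[1]
    F=[ctrl.observe()["ft_force"][2] for _ in range(1)];z=z0
    for k in range(n):
        z-=.0015;mv([x,y,z],rate=.02);ctrl.pause(.1);f=np.mean([ (ctrl.observe()["ft_force"][2],ctrl.pause(.02))[0] for _ in range(4)]);F.append(f)
        if f>-.2: break
    print("z",z,np.round(F,1));return z
E
python3 - <<'E'
from h import *
np.set_printoptions(precision=4,suppress=True)
mv([.46,.03,.20],rate=.15)
mv([PA[0]-.010,PA[1],.19],rate=.2)
mv([PA[0]-.010,PA[1],.135],rate=.1)
p,d=ctrl.camera("scene");C=cloud(ctrl.camera_info("scene"),d)
cv2.imwrite("pics/s4.png",cv2.resize(p[120:290,180:400,::-1],None,fx=3,fy=3))
p,d=ctrl.camera("side");np.savez("pics/s4.npz",p=p,d=d)
print(ctrl.observe()["ft_force"],ctrl.observe()["t"])
z=lay(.124,14)
E
```

```text
[ 0.2338  0.0624 -5.128 ] 44.775
z 0.11349999999999999 [-5.1 -5.  -4.3 -3.3 -1.9 -1.3 -0.3  1.1]
```

View pics/s4.png

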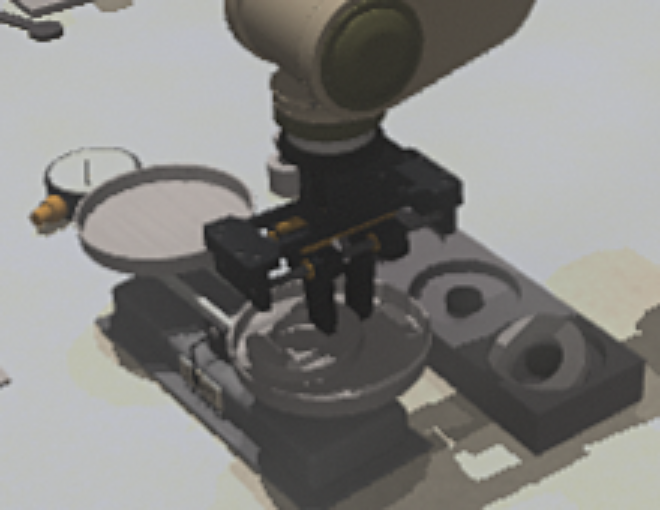

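```bash
python3 - <<'E'
from h import *
np.set_printoptions(precision=4,suppress=True)
ctrl.open();o=ctrl.observe();print(o["grip_width"],o["ft_force"])
ctrl.pause(.3)
x,y=PA[0]-.010,PA[1]
mv([x,y,.16],rate=.06);print(ctrl.observe()["ft_force"])
mv([.52,.0,.25],rate=.25)
# look: scene + wrist
p,d=ctrl.camera("scene");C=cloud(ctrl.camera_info("scene"),d)
cv2.imwrite("pics/s5.png",cv2.resize(p[120:290,180:400,::-1],None,fx=3,fy=3))
for nm,P in(("a",PA),("b",PB)):
    r=np.hypot(C[...,0]-P[0],C[...,1]-P[1]);
    for lo,hi in((0,.02),(.03,.068)):
        Q=C[(r>lo)&(r<hi)&(C[...,2]>.09)&(C[...,2]<.15)];print(nm,lo,len(Q),np.percentile(Q[:,2],[5,25,50,75,95]))
print(ctrl.observe()["t"])
E
```

```text
0.08792461644157788 [-1.5865  0.1295  0.9133]
[-0.1976 -0.0298  0.198 ]
a 0 175 [0.1064 0.1085 0.1174 0.122  0.1238]
a 0.03 1157 [0.1057 0.1074 0.1093 0.1209 0.1231]
b 0 103 [0.1162 0.1178 0.1184 0.1193 0.1207]
b 0.03 742 [0.1162 0.1176 0.1184 0.1194 0.1208]
51.4833
```

View pics/s5.png

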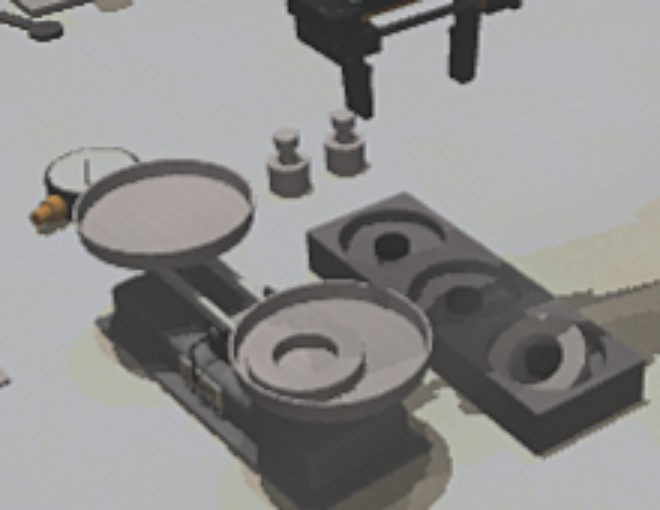

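Ring 2 lies flat on pan a, which has sunk about 6 mm and is off its stop. One big weight has been knocked: at (290,170) in the crop, it is nearer its neighbour at (343,150). I'll re-measure both.

```bash
cat >> h.py <<'E'
def knobs(cam,box=(.3,.75,-.45,-.18)):
    i=ctrl.camera_info(cam);p,d=ctrl.camera(cam);C=cloud(i,d)
    m=(C[...,0]>box[0])&(C[...,0]<box[1])&(C[...,1]>box[2])&(C[...,1]<box[3])&(C[...,2]>.053)&(C[...,2]<.075)
    n,l,s,c=cv2.connectedComponentsWithStats(m.astype(np.uint8));out=[]
    for k in range(1,n):
        if s[k,4]<12: continue
        Q=C[l==k]; T=Q[Q[:,2]>np.percentile(Q[:,2],95)-.004]
        out.append((s[k,4],cv2.minEnclosingCircle(Q[:,:2].astype(np.float32)),T.mean(0)))
    return out
E
python3 - <<'E'
from h import *
np.set_printoptions(precision=4,suppress=True)
for c in("scene","side"):
    for k in knobs(c): print(c,k)
E
```

```text
scene (np.int32(45), ((0.3998250663280487, -0.2949969470500946), 0.014155126176774502), array([ 0.3999, -0.2959,  0.0657]))
scene (np.int32(47), ((0.468892365694046, -0.29470640420913696), 0.013683535158634186), array([ 0.4708, -0.293 ,  0.0662]))
side (np.int32(36), ((0.46959155797958374, -0.29387417435646057), 0.01308642141520977), array([ 0.4717, -0.2961,  0.0648]))
side (np.int32(53), ((0.39471864700317383, -0.2958221435546875), 0.013164685107767582), array([ 0.3952, -0.2962,  0.0652]))
```

```bash
cat >> h.py <<'E'
def knob(x,y,px,py,yaw=np.pi/2,dz=.048):
    mv([x,y,.12],yaw,joint=True);mv([x,y,dz],yaw,rate=.1)
    ctrl.close_gripper(30);o=ctrl.observe();print("grip",o["grip_width"],o["ft_force"])
    mv([x,y,.24],yaw,rate=.15);print("lift",ctrl.observe()["ft_force"])
    mv([px,py,.24],yaw,rate=.2);mv([px,py,.174],yaw,rate=.1)
    z=.174;F=[]
    for k in range(14):
        z-=.0015;mv([px,py,z],yaw,rate=.02);ctrl.pause(.1);f=np.mean([(ctrl.observe()["ft_force"][2],ctrl.pause(.02))[0] for _ in range(4)]);F.append(f)
        if f>-.2:break
    print("z",z,np.round(F,1));ctrl.open();ctrl.pause(.2);mv([px,py,.24],yaw,rate=.12)
    print(ctrl.observe()["t"])
def pans():
    p,d=ctrl.camera("scene");C=cloud(ctrl.camera_info("scene"),d)
    for nm,P in(("a",PA),("b",PB)):
        r=np.hypot(C[...,0]-P[0],C[...,1]-P[1]);Q=C[(r<.065)&(C[...,2]>.09)&(C[...,2]<.13)];print(nm,np.percentile(Q[:,2],[5,15,25,50]))
    return p
E
python3 - <<'E'
from h import *
np.set_printoptions(precision=4,suppress=True)
knob(.4705,-.2945,PB[0]+.022,PB[1])
ctrl.reach(*tcp([.47,.0,.25]))
p=pans();cv2.imwrite("pics/s6.png",cv2.resize(p[120:290,180:400,::-1],None,fx=3,fy=3))
E
```

```text
grip 0.024402250545007043 [-0.3992 -2.6259  1.3181]
lift [-0.0181  0.2576 -4.374 ]
z 0.16049999999999998 [-4.8 -4.8 -4.9 -4.9 -4.7 -3.3 -2.1 -0.5  0.5]
64.825
a [0.1115 0.1125 0.1132 0.1155]
b [0.1108 0.1116 0.1122 0.1132]
```

View pics/s6.png

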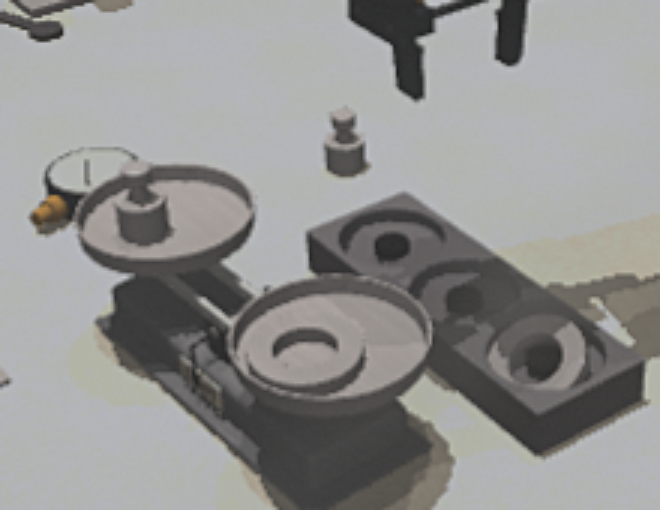

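The beam is level (pans .113/.112). Now ring 3, with a little less lean because pan a is close.

```bash
python3 - <<'E'
from h import *
np.set_printoptions(precision=4,suppress=True)
grab(.1272,19)
mv([.46,.11,.21],rate=.15)
p,d=ctrl.camera("side");C=cloud(ctrl.camera_info("side"),d)
np.savez("pics/s7.npz",C=C)
cv2.imwrite("pics/s7.png",cv2.resize(p[120:320,230:430,::-1],None,fx=2.5,fy=2.5))
# ring points: side view, ring body should be at x .44-.55, z .17-.23
m=(C[...,0]>.475)&(C[...,0]<.56)&(abs(C[...,1]-.11)<.05)&(C[...,2]>.16)&(C[...,2]<.235)&(p.mean(2)>85)
Q=C[m];print(len(Q))
if len(Q)>20:
    A=np.c_[Q[:,:2],np.ones(len(Q))];print(np.linalg.lstsq(A,Q[:,2],rcond=None)[0],Q.min(0),Q.max(0))
pans();print(ctrl.observe()["t"])
E
```

```text
light 0.024533397689219593 [ 2.523  0.152 -0.548]
lean 0.021691145780342872 [ 2.0805 -1.0013 -0.9541] 2.7650540998001816
firm 0.01958712309638247 [ 0.0323  0.1126 -1.4016] 41.96461556246504
lifted 0.019379940967126405 [ 0.4954 -0.3012 -4.6628] 71.2583
131
[-0.1127  0.0078  0.2682] [0.4843 0.0629 0.2082] [0.5297 0.1512 0.2157]
a [0.1116 0.1126 0.1133 0.1155]
b [0.1105 0.1114 0.1121 0.1131]
71.95
```

View pics/s7.png

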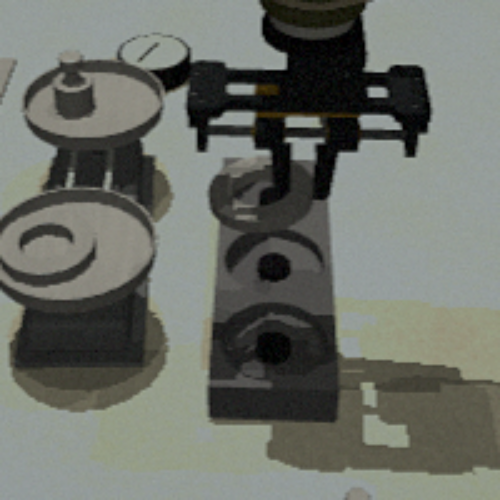

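Ring 3 is held level except for about 6° of droop, so I'll lean the tool back to compensate while stacking it.

```bash
python3 - <<'E'
from h import *
np.set_printoptions(precision=4,suppress=True)
t=np.radians(-4.5);x,y=PA[0]-.008,PA[1]
mv([.50,.1,.23],0,t,rate=.15);mv([x,y,.21],0,t,rate=.2);mv([x,y,.148],0,t,rate=.1)
z=.148;F=[]
for k in range(18):
    z-=.0015;mv([x,y,z],0,t,rate=.02);ctrl.pause(.1);f=np.mean([(ctrl.observe()["ft_force"][2],ctrl.pause(.02))[0] for _ in range(4)]);F.append(f)
    if f>-.2:break
print("z",z,np.round(F,1))
ctrl.open();ctrl.pause(.3);print(ctrl.observe()["ft_force"])
mv([x,y,.18],0,t,rate=.06);mv([.52,.0,.26],rate=.25)
p=pans();cv2.imwrite("pics/s8.png",cv2.resize(p[140:290,180:350,::-1],None,fx=3,fy=3))
for c in("scene","side"):
    for k in knobs(c): print(c,k)
print(ctrl.observe()["t"])
E
```

```text
z 0.12699999999999997 [-4.7 -5.5 -5.3 -4.8 -4.9 -5.4 -5.1 -4.9 -4.3 -3.7 -2.9 -1.6 -0.7  0.2]
[-0.0406  0.2168  0.1102]
a [0.1058 0.1068 0.1074 0.1089]
b [0.1162 0.1171 0.1179 0.1187]
scene (np.int32(51), ((0.398521363735199, -0.2942034602165222), 0.01403619721531868), array([ 0.3976, -0.2951,  0.0658]))
side (np.int32(53), ((0.3942590355873108, -0.29655376076698303), 0.014869475737214088), array([ 0.3941, -0.2968,  0.0653]))
83.4167
```

View pics/s8.png

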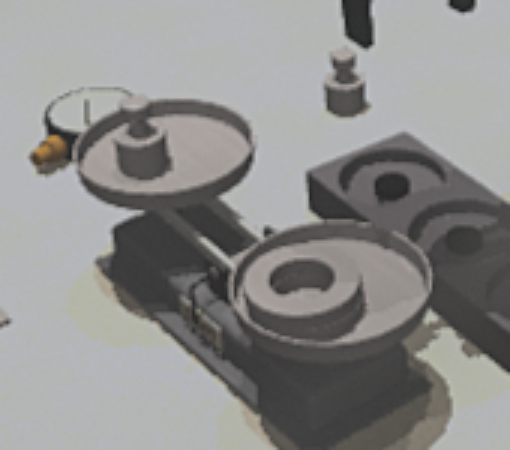

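The rings are stacked flat at about (303,290) in the crop. Last comes big weight B, from (.397,-.295).

```bash
python3 - <<'E'
from h import *
np.set_printoptions(precision=4,suppress=True)
knob(.397,-.2955,PB[0]-.033,PB[1])
ctrl.reach(*tcp([.42,.0,.28]));ctrl.pause(1)
p=pans();cv2.imwrite("pics/s9.png",cv2.resize(p[120:320,180:480,::-1],None,fx=2.5,fy=2.5))
print(ctrl.observe()["t"])
E
```

```text
grip 0.024590710824642748 [ 0.2713 -2.9153  1.9637]
lift [-0.6078 -0.0896 -4.5911]
z 0.16049999999999998 [-4.8 -5.  -4.8 -4.6 -4.5 -3.1 -2.1 -0.7  0.5]
96.825
a [0.1115 0.1123 0.1129 0.1143]
b [0.111  0.1118 0.1124 0.1136]
99.375
```

View pics/s9.png

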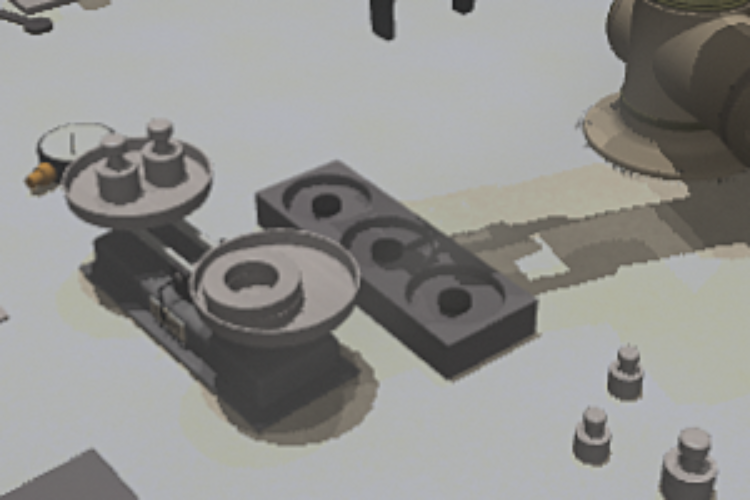

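The picture shows both rings stacked on pan a (252,285) and two big weights on pan b (120,180) and (162,160). The case is empty and the beam is level.

```bash
python3 -c "
from workcell import ctrl
print(ctrl.job_done())"
```

```text
the job is handed in; nothing more can be done
None
```

I handed the job in at about 99 s: both rings that were there (2 and 3; pocket 1 was empty) are stacked flat on pan a, two big knob weights stand on pan b, and the beam is level to within about 1 mm.

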